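# Clip the chain spool against its collar

## Task

Take the orange keeper clip, push it straight down onto the bare part of the spool stand's axle until both its sprung arms have snapped round the axle and it sits fully home (never more than 30 N of clip on stand). Then slide it along the axle so that it pushes the spool until it stops against the brass collar, and press it there for about a second with a light, steady push of about 8 N on the spool (at least 5, never more than 18). Let go, leaving clip and spool there; leave the jar, the awl and the tin where they are.

Things in the scene. Friction and masses are not known exactly. Their poses are not given: they have to be found in the camera images.
- stand: Fixed wooden stand, base 100 x 236 x 10 mm (x, y, z), with two uprights 45 mm wide, 14 mm thick, 90 mm high, inner faces at y = -104 and +104 mm; they carry an axle along the stand's y axis. Near the -y upright a brass collar (34 mm diameter, 12 mm long) is locked on the axle; its place is set anew each time, its face at y = -92 to -78 mm. Origin: centre of the base's underside.
- spool: Black spool (60 mm long, 72 mm flanges, metal-coloured core) on the axle; pushing it along takes 1.5 to 3 N, does not turn or come off. Origin: centre of the outer end face (towards stand +y) of its boss (32 mm diameter, 12 mm long); axes as the stand's. It starts 10 to 26 mm clear of the collar; against it, the origin is at stand y = -32 to -18 mm, depending on the collar.
- clip: Orange plastic keeper clip with two dark sprung steel arms, 34 x 30 x 80 mm (x, y, z), about 55 g, standing upright on its arms on the table. Same if turned half a turn. Origin: centre of the underside, between the feet.
- clip_bore (a point): Centre of the clip's bore, 18 mm above its origin, on the axle's centre line when home. The bore runs along the clip's y, 30 mm long, open below: flared mouth 26 mm, throat 16 mm, sprung open by the 20 mm axle at about 12 N (8 to 20 N) of push; it then snaps home, the block above the bore resting on the axle. On the axle it slides against 0.5 to 6 N of friction.
- clip_grip (a point): Where to grip: middle of the upright tab on the clip's top, 62 mm above the clip's origin. The tab is 14 mm thick (clip x), 26 mm wide (clip y), from 38 to 80 mm above the clip's origin.
- jar: White jar with a green label, 52 mm in diameter, 75 mm high; origin at the centre of its underside. Leave alone.
- awl: Awl with a bulbous wooden handle (36 mm thick), brass ferrule and steel point, about 123 mm long, lying along its own x axis; origin on the table under the handle's end. Leave alone.
- tin: Open steel tin, 70 x 100 x 25 mm; origin at the centre of its underside. Leave alone.
- axle_mid (a point): Middle of the fixed steel axle, on its centre line, 75 mm above the stand's origin. The axle is 20 mm in diameter, 208 mm long between the uprights, along the stand's y axis.
Not all that is in view belongs to the job. Several things have the shape of the clip; the one meant has the colours described above.

How it is judged:
On the way, in this order (a step that is already met when the one before it is completed fails the run):
1. the clip has snapped over the axle and sits fully home (x of clip_bore in the frame of stand between -0.002 and 0.002 m and z of clip_bore in the frame of stand between 0.073 and 0.077 m), for 0.2 s.
2. the clip presses the spool against the collar with at least 5 N for 0.3 s (y of spool in the frame of stand below -0.0165 m and contact force between clip and spool above 5 N), for 0.3 s.
At the end, for the whole second after the job is handed in: The clip's bore centre is within 2 mm of the axle's centre line across and in height and the bore is along the axle (within 5 degrees); the spool is at the collar's end, where it was pressed home, and the clip is still within 2 mm of its boss; the clip is released and at rest (all of step 1 and angle between the y axis of clip and the y axis of stand, either way round below 0.09 rad and y of spool in the frame of stand below -0.0165 m and y of clip_bore in the frame of spool below 0.017 m and linear speed of clip below 0.02 m/s); the robot touches nothing.
It fails at once if the clip presses on the spool with more than 18 N (contact force between clip and spool above 18 N).
It fails at once if the clip presses on the stand with more than 30 N (contact force between clip and stand above 30 N).
It fails at once if the jar is moved by more than 20 mm (distance of jar from where it was at the start of the episode above 0.02 m).
It fails at once if the awl is moved by more than 20 mm (distance of awl from where it was at the start of the episode above 0.02 m).
It fails at once if the tin is moved by more than 20 mm (distance of tin from where it was at the start of the episode above 0.02 m).
It also fails if it takes over 72 s, if anything falls off the work surface, if the arm or the gripper's body presses on something with over 40 N, if the wrist force passes 120 N, or if a joint passes its speed limit or range.

## Robot

A 7-joint arm with a two-finger parallel gripper is mounted at the origin on the work surface. World frame = base frame: x ahead of the robot, y to its left, z up, the work surface at z = 0. Lengths are in m, angles in rad, forces in N, time in s.
With the tool pointing down it reaches from about 0.425 to 0.875 m from the base axis. Payload 4.7 kg.
Tool frame: the origin (TCP) lies at the very end of the fingers, on their centre line; the grasp point (between the pads) lies 19 mm behind it; x points along the fingers, z is the direction in which the jaws open and shut, and the axes are right-handed (so a half turn about x gives the same grasp; the last joint's range is limited). The gripper opens to 87 mm and grips with 3 to 60 N. Pads are 19 mm wide; open, the fingers measure 117 mm over their backs; the gripper's body (75 mm by 190 mm) begins 51 mm behind the grasp point.
Start: joints at [-1.241, 0.321, -0.07, 1.45, 0.023, 1.371, -0.057], TCP at [0.202, 0.618, 0.223] pointing down, gripper open.
Joint ranges: [-2.86, 2.86], [-0.3, 2.09], [-1.38, 1.24], [0.06, 2.45], [-1.56, 4.7], [0.09, 2.05], [-2.69, 2.69]. Speed limits (rad/s): [2.57, 2.57, 3.14, 3.14, 3.14, 3.14, 3.14].

## Interface

Orientations are given as a rotation vector (axis times angle).
In Python, from bench import telemetry, viewer, workorder gives the robot as it stands.
- The arm moves only by the shell command python3 -m creep 'ROWS' [FORCE]. ROWS is JSON, a list of rows, each an object of numbers: "fingers": the opening, from 0 (shut) to 1 (fully open); "x", "y", "z": the shift along the tool's x, y, z in units of 40 mm (1.0 is 40 mm); "twist": the turn about the tool's x in units of 5 degrees (1.0 is 5 degrees). In form: [{"fingers": .., "x": .., "y": .., "z": .., "twist": ..}, ...]. A call has 1 to 20 rows; each row is the pose to reach, as a shift and turn from the pose commanded when the call began, along the tool's axes at that moment; what a row does not reach only later rows make up. A row lasts 1/12 s, in which the tool goes at most 41.7 mm and 7.16 degrees, less where a joint would pass 70% of its speed; a pose out of reach is approached as far as the arm can. A call with a gripper value outside its range is refused whole. The fingers move at their own pace and stop on an object; FORCE is the grip in N (left out, the last holds). Time passes only in rows, so rows that repeat a pose let the fingers close. It gives the time, the measured TCP pose, the force and the opening at its end, in the units of the state.
- telemetry.get_state(): the state, without advancing time (a new reading comes with each control period).
- viewer.get_image(name): name is "scene" or "side" or "wrist"; returns a dict with "pixels" (420x560x3 uint8, red, green, blue), "z_map" (420x560 float32, m along the optical axis (not along the pixel's ray), 0 where there is no reading), "K" (3x3 intrinsics, pixels), "dist_coeffs" ([k1, k2, p1, p2, k3] as OpenCV has them; the pictures are not rectified), "xyz" and "attitude" of the camera in the world. Camera axes: x right, y up, looking along -z (the intrinsics and any distortion apply to the point x, -y, -z); pixel columns grow to the right and rows downward; lengths in m; the calibration is good to about 2 mm. A picture is of the moment at which its call begins.
- workorder.close_job(): hands the job in, once; it reports no verdict.
The state is a dict: "time": time; "joint_positions": joint angles; "qd": joint speeds; "joint_torque": joint torques, N m; "position": TCP position; "tool_rot": TCP orientation; "ft_force": force on the tool from outside, world axes, zero at the start; "torque": the same for the moment, N m; "grip_width": opening from 0.0 (shut) to 1.0 (fully open).
Only numpy, scipy, OpenCV 4.12 (cv2) and the standard library are available. Lean on these libraries where they do the work, as an engineer would, in place of code of your own. Each camera call takes 0.05 s, during which the arm holds its last target.

## Working session

There is one attempt and no reset: what is moved stays moved. The work goes in short steps, Python scripts to look and compute and a shell command to move; the robot and the scene stay as the last step left them, time stands still between calls to the robot, and variables do not carry over. Pictures are saved under pics/ and viewed, and the job is handed in when it is done.

```bash
ls; mkdir -p pics; python3 - <<'E'
from bench import telemetry, viewer
import cv2
print(telemetry.get_state())
for n in ["scene","side","wrist"]:
    d=viewer.get_image(n); cv2.imwrite(f"pics/{n}0.png",d["pixels"][:,:,::-1])
    print(n,d["K"],d["dist_coeffs"],d["xyz"],d["attitude"])
E
```

```text
pics
{'time': 0.0, 'joint_positions': array([-1.24089434,  0.32179372, -0.07006076,  1.45170179,  0.02257484,
        1.37080581, -0.05691412]), 'qd': array([ 1.02671814e-03,  5.95656367e-04,  1.08210157e-03, -5.59795070e-06,
       -3.68585082e-04, -9.76120940e-04, -1.49002140e-03]), 'joint_torque': array([-9.82104416e-05, -4.91298366e+01, -4.04041009e-01, -3.12539577e+01,
       -6.39905711e-02,  4.34994511e-02,  1.93720762e-04]), 'position': array([0.20175305, 0.61729647, 0.2214669 ]), 'tool_rot': array([-0.97468675,  1.34375781,  0.97270416]), 'ft_force': array([0.02862708, 0.1933534 , 0.31794731]), 'torque': array([ 0.01276033,  0.02896366, -0.0026118 ]), 'grip_width': 1.0038384207735207}
scene [[543.16755753   0.         280.22584374]
 [  0.         543.16755753 216.42582014]
 [  0.           0.           1.        ]] [-0.01947769  0.          0.          0.          0.        ] [ 1.14829909 -0.17571317  0.98770885] [0.49634791 0.39753242 1.30304528]
side [[426.35446253   0.         270.0476507 ]
 [  0.         426.35446253 207.42026285]
 [  0.           0.           1.        ]] [-0.03468057  0.          0.          0.          0.        ] [0.40715069 0.7130941  0.75084071] [ 0.12730487 -1.21296653 -2.65454675]
wrist [[291.2337349    0.         278.16487585]
 [  0.         291.2337349  208.04736191]
 [  0.           0.           1.        ]] [-0.0516918  0.         0.         0.         0.       ] [0.12351514 0.64265735 0.3844694 ] [-0.2614708  -0.18665295  1.24694362]
```

View pics/scene0.png

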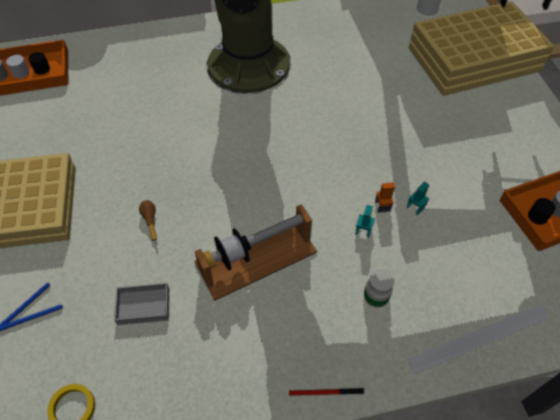

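View pics/side0.png

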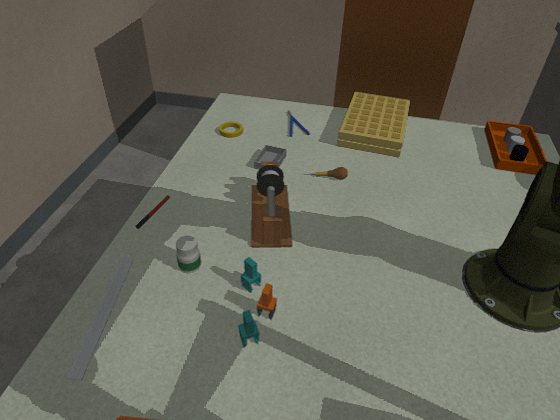

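View pics/wrist0.png

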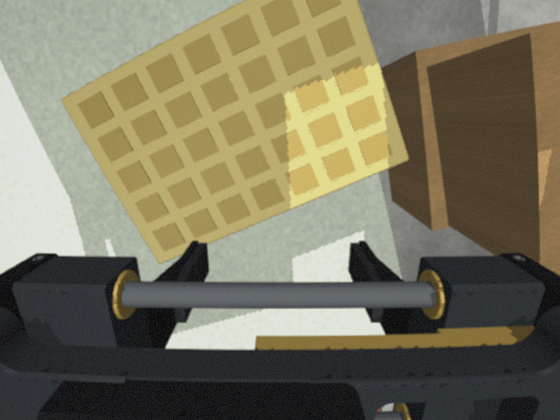

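Scene view: the orange clip is at about (386,196). Look-alikes are a teal clip at (366,222) and another at (419,197); the trays at (38,65) and (540,205) are orange but not clip-shaped. The stand is at (255,250), spool at (233,250), jar at (378,290), tin at (142,303) and awl at (150,218). Next I'll crop the clip and measure.

```bash
cat > h.py <<'E'
import numpy as np, cv2
from scipy.spatial.transform import Rotation as R
from bench import telemetry, viewer
def cloud(n):
    d=viewer.get_image(n); z=d["z_map"]; h,w=z.shape
    u,v=np.meshgrid(np.arange(w),np.arange(h))
    p=cv2.undistortPoints(np.stack([u,v],-1).reshape(-1,1,2).astype(float),d["K"],np.array(d["dist_coeffs"]))[:,0].reshape(h,w,2)
    c=np.stack([p[...,0]*z,-p[...,1]*z,-z],-1)
    W=c@R.from_rotvec(d["attitude"]).as_matrix().T+d["xyz"]
    W[z==0]=np.nan
    return d["pixels"],W
def hsv(px): return cv2.cvtColor(px,cv2.COLOR_RGB2HSV)
def crop(px,x0,y0,x1,y1,f,name): cv2.imwrite(name,cv2.resize(px[y0:y1,x0:x1,::-1],None,fx=f,fy=f,interpolation=cv2.INTER_CUBIC))
E
python3 - <<'E'
from h import *
for n,b in [("scene",(340,160,450,320)),("side",(220,240,300,360))]:
    px,W=cloud(n); crop(px,*b,4 if n=="side" else 3,f"pics/c_{n}.png")
    H=hsv(px); x0,y0,x1,y1=b
    m=np.zeros(px.shape[:2],bool); m[y0:y1,x0:x1]=1
    for nm,lo,hi in [("orange",3,20),("teal",80,100)]:
        k=m&(H[...,0]>=lo)&(H[...,0]<=hi)&(H[...,1]>130)&(W[...,2]>.005)
        nl,L,S,C=cv2.connectedComponentsWithStats(k.astype(np.uint8))
        for i in range(1,nl):
            if S[i,4]<20: continue
            P=W[L==i]; print(n,nm,S[i],"min",np.nanpercentile(P,3,0).round(3),"max",np.nanpercentile(P,97,0).round(3))
            T=P[(P[:,2]>.045)]; 
            if len(T)>10:
                r=cv2.minAreaRect((T[:,:2]*1000).astype(np.float32)); print("   tab rect",r,len(T), T[:,2].max())
E
```

```text
scene orange [377 183  18  24 310] min [0.518 0.182 0.029] max [0.546 0.207 0.082]
   tab rect ((528.9681396484375, 195.8883514404297), (26.064437866210938, 18.04399871826172), 84.37164306640625) 174 0.08373836502945309
scene teal [408 183  20  31 283] min [0.541 0.25  0.013] max [0.568 0.278 0.081]
   tab rect ((550.5496826171875, 266.33612060546875), (13.760175704956055, 28.03857421875), 24.190837860107422) 132 0.08329547535141024
scene teal [357 206  17  30 259] min [0.567 0.118 0.013] max [0.597 0.149 0.082]
   tab rect ((582.630615234375, 135.68069458007812), (14.03017520904541, 25.71201515197754), 52.6577262878418) 116 0.08325821725299021
side orange [252 240  40   7 203] min [ 0.52  -0.012  0.006] max [0.609 0.021 0.024]
side orange [257 284  20  27 325] min [0.513 0.187 0.032] max [0.544 0.213 0.08 ]
   tab rect ((528.53955078125, 198.35801696777344), (28.298940658569336, 14.170598983764648), 86.31156158447266) 170 0.08182090002709286
side teal [241 257  20  34 273] min [0.563 0.131 0.012] max [0.597 0.157 0.08 ]
   tab rect ((579.6593017578125, 139.05380249023438), (15.459538459777832, 26.678604125976562), 66.08263397216797) 120 0.08170404975884105
side teal [239 311  20  31 306] min [0.53  0.258 0.013] max [0.565 0.285 0.08 ]
   tab rect ((547.8217163085938, 269.79736328125), (12.612685203552246, 27.25788688659668), 32.79670715332031) 135 0.08125986224586612
```

```bash
python3 - <<'E'
from h import *
# stand in scene: wooden uprights, axle
px,W=cloud("scene"); crop(px,180,190,330,310,4,"pics/st.png")
px2,W2=cloud("side")
for nm,p,w,b in [("scene",px,W,(180,190,330,310)),("side",px2,W2,(235,155,305,255))]:
    x0,y0,x1,y1=b
    P=w[y0:y1,x0:x1].reshape(-1,3); C=p[y0:y1,x0:x1].reshape(-1,3)
    P0=P
    for lo,hi in [(.006,.016),(.086,.094),(.078,.088),(.1,.118)]:
        k=(P[:,2]>lo)&(P[:,2]<hi); Q=P[k]
        if len(Q)>5: print(nm,lo,hi,len(Q),cv2.minAreaRect((Q[:,:2]*1000).astype(np.float32)))
    np.save(f"st_{nm}.npy",np.hstack([P,C]))
E
```

```text
scene 0.006 0.016 3190 ((567.1655883789062, -83.30108642578125), (314.6794738769531, 258.785400390625), 84.4809341430664)
scene 0.086 0.094 675 ((595.332763671875, -101.19161224365234), (67.55989074707031, 236.0558624267578), 15.104453086853027)
scene 0.078 0.088 828 ((593.6448364257812, -102.0036392211914), (70.52961730957031, 236.24551391601562), 17.03202247619629)
scene 0.1 0.118 187 ((608.4209594726562, -149.18768310546875), (57.30867004394531, 44.21440124511719), 14.948441505432129)
side 0.006 0.016 1434 ((610.72900390625, -171.4778594970703), (100.34669494628906, 388.4598693847656), 14.759298324584961)
side 0.086 0.094 298 ((592.08935546875, -100.91010284423828), (65.58966064453125, 237.3894500732422), 14.746580123901367)
side 0.078 0.088 451 ((592.5777587890625, -100.31803894042969), (69.35285186767578, 238.3518829345703), 14.866076469421387)
side 0.1 0.118 130 ((605.6064453125, -148.22438049316406), (48.001365661621094, 46.622684478759766), 14.54450798034668)
```

View pics/c_scene.png

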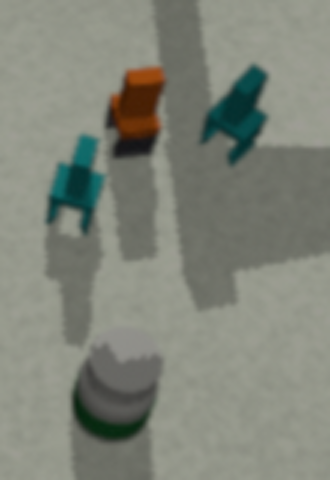

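View pics/st.png

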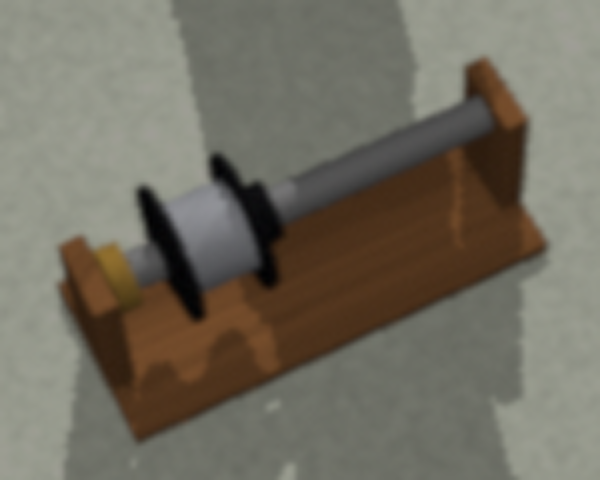

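View pics/c_side.png

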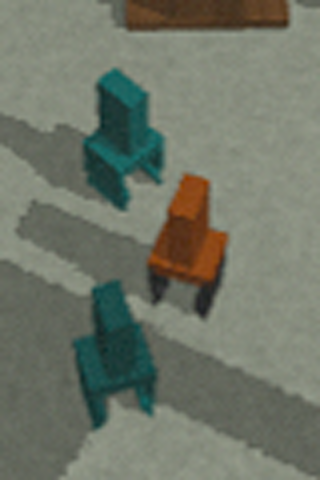

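Chosen: the orange clip with dark arms at scene (386,196). The crops confirm it, and the look-alikes are all teal. Its tab centre is about (0.529, 0.197), top 0.082 m against 0.080 given. Its bore axis runs close to world y. The stand yaw is about 15°, with +y towards world +y. Next I'll refine the axle line and work out the move.

```bash
cat >> h.py <<'E'
def pose():
    s=telemetry.get_state(); return s, np.array(s["position"]), R.from_rotvec(s["tool_rot"]).as_matrix()
def plan(target,jaw_deg=None):
    s,p,M=pose(); d=M.T@(np.array(target)-p)/0.04
    print("tcp",p.round(4),"toolx",M[:,0].round(4),"jaw",M[:,2].round(4)); print("shift x,y,z",d.round(3))
    if jaw_deg is not None:
        a=np.degrees(np.arctan2(M[1,2],M[0,2])); t=(jaw_deg-a+90)%180-90
        print("jaw now",a.round(2),"world dyaw",t.round(2),"twist units",(t*np.sign(M[2,0])/5).round(3))
E
python3 - <<'E'
from h import *
plan([.529,.197,.14],-5)
# axle fit
yaw=np.radians(14.8); c=np.array([.5937,-.1011])
for n in ["scene","side"]:
    D=np.load(f"st_{n}.npy"); P=D[:,:3]; C=D[:,3:]
    for it in range(3):
        ex=np.array([np.cos(yaw),np.sin(yaw)]); ey=np.array([-ex[1],ex[0]])
        q=P[:,:2]-c; lx=q@ex; ly=q@ey
        k=(ly>30)&(ly<95)&(abs(lx)<16)&(P[:,2]>.06)&(P[:,2]<.095)
        # cylinder fit
        from scipy.optimize import least_squares
        def f(t):
            return np.hypot(lx[k]-t[0]-t[1]*(ly[k]-60),P[k,2]-t[2])-.010
        r=least_squares(f,[0,0,.075],loss="soft_l1",f_scale=.001).x
        yaw2=yaw-r[1]
        print(n,k.sum(),"axle lx at 60:",r[0].round(4),"slope deg",np.degrees(r[1]).round(2),"z",r[2].round(4))
        break
    wood=(P[:,2]>.095)&(abs(lx)<26)
    for s in (-1,1):
        kk=wood&(ly*s>95); 
        if kk.sum(): print(" upright",s,kk.sum(),np.percentile(lx[kk],[2,98]).round(4),np.percentile(ly[kk],[2,98]).round(4),np.median(P[kk,2]).round(4))
    blk=(C.max(1)<45)&(P[:,2]>.03)&(abs(lx)<40); 
    print(" black ly",np.percentile(ly[blk],[2,50,98]).round(4))
    br=(C[:,0]>C[:,2]*2)&(C[:,0]>90)&(P[:,2]>.07)&(abs(lx)<18)&(ly<-60)&(ly>-100); print(" brass ly",br.sum(),np.percentile(ly[br],[2,98]).round(4) if br.sum() else "")
E
```

```text
tcp [0.2019 0.6177 0.2223] toolx [-1.e-04 -4.e-04 -1.e+00] jaw [ 3.106e-01  9.505e-01 -4.000e-04]
shift x,y,z [  2.061 -11.04   -7.457]
jaw now 71.91 world dyaw -76.91 twist units 15.381
scene 0 axle lx at 60: 0.0 slope deg 0.0 z 0.075
 black ly [-0.0759 -0.0335 -0.0179]
 brass ly 0 
side 0 axle lx at 60: 0.0 slope deg 0.0 z 0.075
 black ly [-0.0699 -0.0289 -0.0157]
 brass ly 0
```

```bash
python3 - <<'E'
from h import *
from scipy.optimize import least_squares
yaw=np.radians(14.8); c=np.array([.5937,-.1011])
ex=np.array([np.cos(yaw),np.sin(yaw)]); ey=np.array([-ex[1],ex[0]])
for n in ["scene","side"]:
    D=np.load(f"st_{n}.npy"); P=D[:,:3]; C=D[:,3:]
    q=P[:,:2]-c; lx=q@ex; ly=q@ey
    k=(ly>.02)&(ly<.095)&(abs(lx)<.016)&(P[:,2]>.066)&(P[:,2]<.095)
    f=lambda t: np.hypot(lx[k]-t[0]-t[1]*(ly[k]-.06),P[k,2]-t[2])-.010
    r=least_squares(f,[0,0,.075],loss="soft_l1",f_scale=.001).x
    print(n,k.sum(),"axle lx at 60:",r[0].round(4),"slope deg",np.degrees(r[1]).round(2),"z",r[2].round(4))
    w=(P[:,2]>.086)&(P[:,2]<.095)&(abs(lx)<.03)
    for s in (-1,1):
        kk=w&(ly*s>.095)
        if kk.sum(): print(" upright",s,kk.sum(),np.percentile(lx[kk],[3,97]).round(4),np.percentile(ly[kk],[3,97]).round(4),np.median(P[kk,2]).round(4))
    br=(C[:,0]>C[:,2]*2)&(P[:,2]>.078)&(abs(lx)<.012)&(ly<-.06)&(ly>-.1); print(" brass",br.sum(),np.percentile(ly[br],[3,97]).round(4) if br.sum() else "")
E
```

```text
scene 367 axle lx at 60: -0.0016 slope deg -0.56 z 0.0756
 upright -1 215 [-0.02   0.021] [-0.1179 -0.0963] 0.0901
 upright 1 145 [-0.0217  0.02  ] [0.0983 0.1165] 0.0901
 brass 35 [-0.0997 -0.0936]
side 167 axle lx at 60: -0.0012 slope deg -0.71 z 0.0744
 upright -1 58 [-0.0225  0.0205] [-0.1164 -0.1014] 0.089
 upright 1 90 [-0.0224  0.0198] [0.1064 0.1183] 0.0891
 brass 1 [-0.0995 -0.0995]
```

```bash
python3 -m creep '[{"fingers":1,"x":0,"y":-5,"z":-3,"twist":8},{"fingers":1,"x":0,"y":-11,"z":-7.4,"twist":15.4},{"fingers":1,"x":0,"y":-11,"z":-7.4,"twist":15.4},{"fingers":1,"x":0,"y":-11,"z":-7.4,"twist":15.4},{"fingers":1,"x":0,"y":-11,"z":-7.4,"twist":15.4},{"fingers":1,"x":0,"y":-11,"z":-7.4,"twist":15.4},{"fingers":1,"x":0,"y":-11,"z":-7.4,"twist":15.4},{"fingers":1,"x":0,"y":-11,"z":-7.4,"twist":15.4},{"fingers":1,"x":0,"y":-11,"z":-7.4,"twist":15.4},{"fingers":1,"x":0,"y":-11,"z":-7.4,"twist":15.4},{"fingers":1,"x":0,"y":-11,"z":-7.4,"twist":15.4},{"fingers":1,"x":0,"y":-11,"z":-7.4,"twist":15.4},{"fingers":1,"x":0,"y":-11,"z":-7.4,"twist":15.4},{"fingers":1,"x":0,"y":-11,"z":-7.4,"twist":15.4},{"fingers":1,"x":0,"y":-11,"z":-7.4,"twist":15.4},{"fingers":1,"x":0,"y":-11,"z":-7.4,"twist":15.4}]' 40
python3 - <<'E'
from h import *
px,W=cloud("wrist"); cv2.imwrite("pics/w1.png",px[:,:,::-1])
plan([.529,.197,.14],-5)
H=hsv(px); k=(H[...,0]>=3)&(H[...,0]<=20)&(H[...,1]>150)&(W[...,2]>.07)&(W[...,2]<.09)&(np.hypot(W[...,0]-.529,W[...,1]-.197)<.04)
T=W[k]; print(len(T),T[:,2].max()); print(cv2.minAreaRect((T[:,:2]*1000).astype(np.float32)))
E
```

```text
time: 1.68
position: [0.5278, 0.2007, 0.2225]
tool_rot: [0.07, 1.57, -0.069]
ft_force: [-0.1, 0.1, 0.3]
grip_width: 1.004
tcp [0.5274 0.2015 0.2225] toolx [-6.e-04  8.e-04 -1.e+00] jaw [ 9.962e-01 -8.660e-02 -7.000e-04]
shift x,y,z [ 2.062 -0.11   0.052]
jaw now -4.97 world dyaw -0.03 twist units 0.007
293 0.0822352920694947
((527.7391967773438, 198.0323486328125), (23.984376907348633, 13.15344524383545), 85.28634643554688)
```

View pics/w1.png

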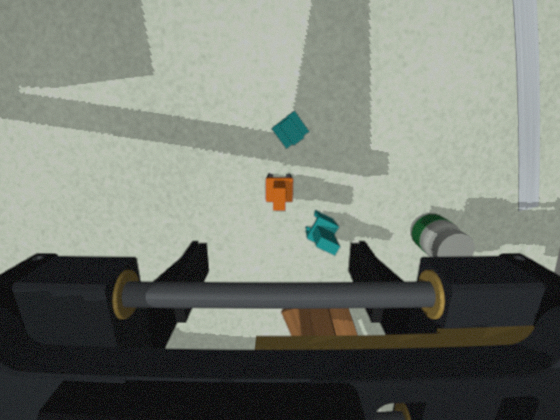

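Wrist view: the orange clip is at (279,190), teal ones at (290,130) and (322,232), jar at (445,237), stand at about (320,320). All three cameras agree on clip centre (0.528, 0.1985) and yaw -5°. I'll descend with the fingers at 0.7.

```bash
python3 -m creep '[{"fingers":0.7,"x":0.8,"y":-0.06,"z":0.01,"twist":0},{"fingers":0.7,"x":1.6,"y":-0.06,"z":0.01,"twist":0},{"fingers":0.7,"x":2.4,"y":-0.06,"z":0.01,"twist":0},{"fingers":0.7,"x":2.9,"y":-0.06,"z":0.01,"twist":0},{"fingers":0.7,"x":3.3,"y":-0.06,"z":0.01,"twist":0},{"fingers":0.7,"x":3.7,"y":-0.06,"z":0.01,"twist":0},{"fingers":0.7,"x":4,"y":-0.06,"z":0.01,"twist":0},{"fingers":0.7,"x":4.25,"y":-0.06,"z":0.01,"twist":0},{"fingers":0.7,"x":4.42,"y":-0.06,"z":0.01,"twist":0},{"fingers":0.7,"x":4.42,"y":-0.06,"z":0.01,"twist":0},{"fingers":0.7,"x":4.42,"y":-0.06,"z":0.01,"twist":0}]'
python3 - <<'E'
from h import *
plan([.528,.1985,.045],-5)
px,W=cloud("side"); crop(px,200,210,340,360,4,"pics/s2.png")
E
```

```text
time: 2.65
position: [0.5285, 0.1978, 0.046]
tool_rot: [0.07, 1.569, -0.069]
ft_force: [0.9, 0.2, -0.6]
grip_width: 0.699
tcp [0.5285 0.1978 0.046 ] toolx [ 3.e-04  2.e-04 -1.e+00] jaw [ 9.961e-01 -8.830e-02  3.000e-04]
shift x,y,z [ 0.025  0.017 -0.015]
jaw now -5.07 world dyaw 0.07 twist units -0.014
```

View pics/s2.png

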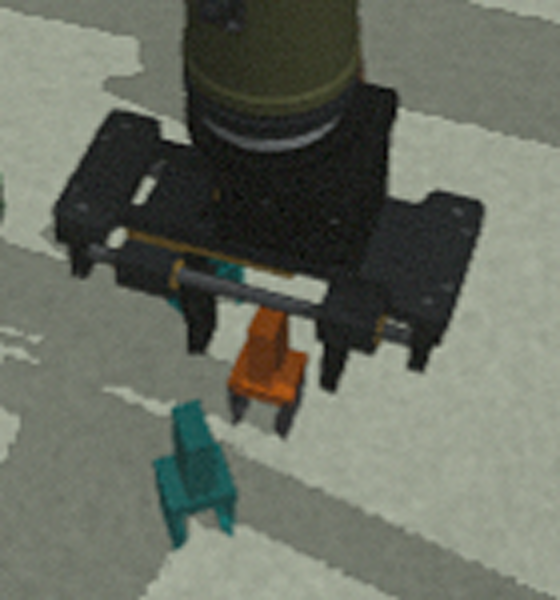

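The side crop shows the jaws at (200,330) and (335,365) straddling the orange tab at (268,335), with the teal clips clear. Closing, then a small lift.

```bash
python3 -m creep '[{"fingers":0.4,"x":0,"y":0,"z":0,"twist":0},{"fingers":0.1,"x":0,"y":0,"z":0,"twist":0},{"fingers":0,"x":0,"y":0,"z":0,"twist":0},{"fingers":0,"x":0,"y":0,"z":0,"twist":0},{"fingers":0,"x":0,"y":0,"z":0,"twist":0},{"fingers":0,"x":0,"y":0,"z":0,"twist":0},{"fingers":0,"x":0,"y":0,"z":0,"twist":0},{"fingers":0,"x":0,"y":0,"z":0,"twist":0},{"fingers":0,"x":0,"y":0,"z":0,"twist":0},{"fingers":0,"x":0,"y":0,"z":0,"twist":0}]' 40
python3 -m creep '[{"fingers":0,"x":-0.3,"y":0,"z":0,"twist":0},{"fingers":0,"x":-0.8,"y":0,"z":0,"twist":0},{"fingers":0,"x":-1.6,"y":0,"z":0,"twist":0},{"fingers":0,"x":-2.4,"y":0,"z":0,"twist":0},{"fingers":0,"x":-3.2,"y":0,"z":0,"twist":0},{"fingers":0,"x":-3.5,"y":0,"z":0,"twist":0},{"fingers":0,"x":-3.5,"y":0,"z":0,"twist":0},{"fingers":0,"x":-3.5,"y":0,"z":0,"twist":0}]'
python3 - <<'E'
from h import *
px,W=cloud("side"); crop(px,200,180,340,330,4,"pics/s3.png")
yaw=np.radians(15.45); ex=np.array([np.cos(yaw),np.sin(yaw)]); ey=np.array([-ex[1],ex[0]])
# axle point at ly=.06 w/ old frame
y0=np.radians(14.8);e0=np.array([np.cos(y0),np.sin(y0)]);f0=np.array([-e0[1],e0[0]])
a=np.array([.5937,-.1011])+f0*.06+e0*-.0014; print("axle@60",a, "@50",a-.01*ey)
plan([*(a-.01*ey),.16],15.4)
E
```

```text
time: 3.53
position: [0.5284, 0.1974, 0.0458]
tool_rot: [0.07, 1.57, -0.07]
ft_force: [-0.1, -0.5, -0.8]
grip_width: 0.156
time: 4.2
position: [0.5284, 0.1975, 0.1861]
tool_rot: [0.07, 1.569, -0.069]
ft_force: [-0.2, -0.2, -0.9]
grip_width: 0.156
axle@60 [ 0.5770197  -0.04344822] @50 [ 0.57968368 -0.05308685]
tcp [0.5276 0.1972 0.1847] toolx [-1.6e-03 -7.0e-04 -1.0e+00] jaw [ 0.9961 -0.0887 -0.0015]
shift x,y,z [ 0.619 -6.116  1.853]
jaw now -5.09 world dyaw 20.49 twist units -4.098
```

View pics/s3.png

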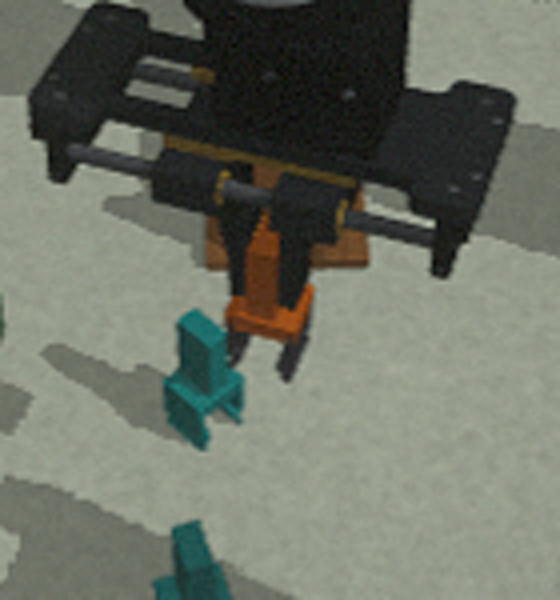

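The clip is held at (262,290) in the crop, opening 13.6 mm against a 14 mm tab. Its feet are at about 0.14 m, so they clear the uprights. Moving over the bare axle.

```bash
python3 -m creep '[{"fingers":0,"x":0,"y":-0.8,"z":0.25,"twist":-1},{"fingers":0,"x":0,"y":-1.6,"z":0.5,"twist":-2},{"fingers":0,"x":0,"y":-2.4,"z":0.75,"twist":-3},{"fingers":0,"x":0,"y":-3.2,"z":1,"twist":-4.1},{"fingers":0,"x":0,"y":-4,"z":1.25,"twist":-4.1},{"fingers":0,"x":0,"y":-4.8,"z":1.5,"twist":-4.1},{"fingers":0,"x":0,"y":-5.6,"z":1.7,"twist":-4.1},{"fingers":0,"x":0,"y":-6.1,"z":1.85,"twist":-4.1},{"fingers":0,"x":0,"y":-6.1,"z":1.85,"twist":-4.1},{"fingers":0,"x":0,"y":-6.1,"z":1.85,"twist":-4.1},{"fingers":0,"x":0,"y":-6.1,"z":1.85,"twist":-4.1},{"fingers":0,"x":0,"y":-6.1,"z":1.85,"twist":-4.1}]'
cat >> h.py <<'E'
def measure(ang=15.45):
    from scipy.optimize import least_squares
    y=np.radians(ang); ex=np.array([np.cos(y),np.sin(y)]); ey=np.array([-ex[1],ex[0]])
    s,p,M=pose(); c=p[:2]
    print("tcp",p.round(4),"jaw",np.degrees(np.arctan2(M[1,2],M[0,2])).round(2))
    for n in ["scene","side","wrist"]:
        px,W=cloud(n); H=hsv(px); P=W.reshape(-1,3); Hh=H.reshape(-1,3)
        q=P[:,:2]-c; lx=q@ex; ly=q@ey
        k=(abs(lx)<.02)&(ly>-.035)&(ly<.045)&(P[:,2]>.066)&(P[:,2]<.09)&(Hh[:,1]<90)
        if k.sum()>30:
            f=lambda t: np.hypot(lx[k]-t[0]-t[1]*ly[k],P[k,2]-t[2])-.010
            r=least_squares(f,[0,0,.075],loss="soft_l1",f_scale=.001).x
            print(n,k.sum(),"axle lx rel tcp mm",(r[0]*1e3).round(2),"yaw",(ang-np.degrees(r[1])).round(2),"z",r[2].round(4))
        o=(Hh[:,0]>=3)&(Hh[:,0]<=16)&(Hh[:,1]>150)&(abs(lx)<.022)&(abs(ly)<.02)&(P[:,2]>p[2]-.03)
        if o.sum()>10:
            print("  orange",o.sum(),"lx",np.percentile(lx[o],[2,98]).round(4),"ly",np.percentile(ly[o],[2,98]).round(4),"z",np.percentile(P[o,2],[2,98]).round(4))
E
python3 - <<'E'
from h import *
measure()
for n in ["scene","side","wrist"]:
    px=viewer.get_image(n)["pixels"]
    if n=="scene": crop(px,180,100,330,310,3,"pics/p_scene.png")
    elif n=="side": crop(px,200,120,340,260,4,"pics/p_side.png")
    else: cv2.imwrite("pics/p_wrist.png",px[:,:,::-1])
E
```

```text
time: 5.25
position: [0.5798, -0.0502, 0.1845]
tool_rot: [-0.212, 1.562, 0.214]
ft_force: [-0.3, 0.3, 0.2]
grip_width: 0.16
tcp [ 0.5798 -0.0502  0.1845] jaw 15.55
scene 381 axle lx rel tcp mm -0.96 yaw 15.26 z 0.0757
  orange 115 lx [-0.0135  0.0179] ly [-0.0156 -0.0034] z [0.1678 0.199 ]
side 168 axle lx rel tcp mm -0.79 yaw 14.95 z 0.0744
  orange 229 lx [-0.0159  0.0164] ly [-0.0072  0.0165] z [0.1686 0.2201]
wrist 1296 axle lx rel tcp mm -1.81 yaw 15.28 z 0.0759
  orange 2073 lx [-0.0156  0.0152] ly [0.0037 0.0148] z [0.1714 0.2207]
```

View pics/p_scene.png

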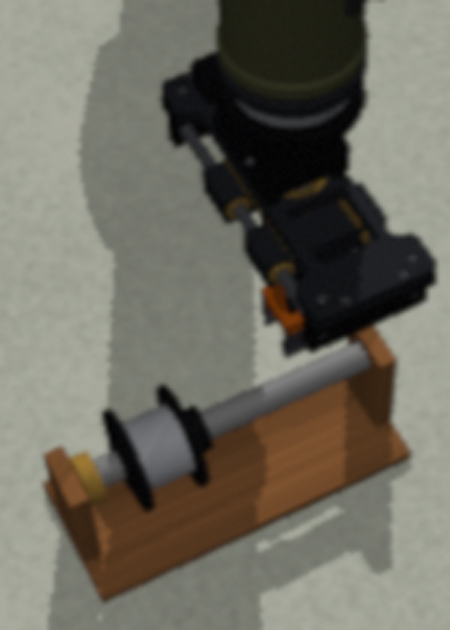

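View pics/p_side.png

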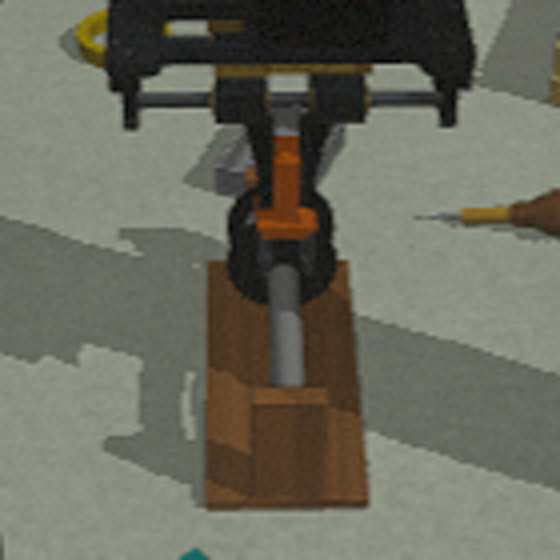

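View pics/p_wrist.png

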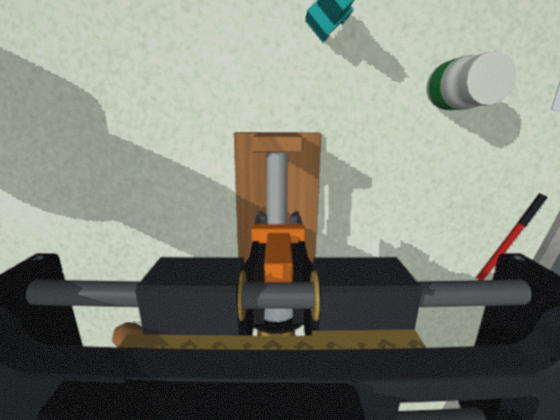

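Wrist view: axle at (277,190), clip at (278,235) above it. In the wrist and side clouds the axle lies 1.0–1.6 mm to −z of the clip. The boss face is at stand y of about -16 mm and the clip at about +53 mm, which is bare axle. I'll correct by -1.3 mm and come down to just above contact.

```bash
python3 -m creep '[{"fingers":0,"x":0.3,"y":0,"z":-0.033,"twist":0.06},{"fingers":0,"x":0.7,"y":0,"z":-0.033,"twist":0.06},{"fingers":0,"x":1,"y":0,"z":-0.033,"twist":0.06},{"fingers":0,"x":1.2,"y":0,"z":-0.033,"twist":0.06},{"fingers":0,"x":1.35,"y":0,"z":-0.033,"twist":0.06},{"fingers":0,"x":1.45,"y":0,"z":-0.033,"twist":0.06},{"fingers":0,"x":1.45,"y":0,"z":-0.033,"twist":0.06},{"fingers":0,"x":1.45,"y":0,"z":-0.033,"twist":0.06},{"fingers":0,"x":1.45,"y":0,"z":-0.033,"twist":0.06}]'
python3 - <<'E'
from h import *
measure(15.2)
for i in range(3): print(telemetry.get_state()["ft_force"].round(2)); px=viewer.get_image("wrist")["pixels"]
crop(px,200,120,360,350,3,"pics/q_wrist.png")
px=viewer.get_image("side")["pixels"];crop(px,220,140,320,260,5,"pics/q_side.png")
E
```

```text
time: 6.3
position: [0.5797, -0.0526, 0.1284]
tool_rot: [-0.207, 1.56, 0.207]
ft_force: [0.1, -0.3, -0.3]
grip_width: 0.16
tcp [ 0.5797 -0.0526  0.1284] jaw 15.1
scene 127 axle lx rel tcp mm 3.0 yaw 7.78 z 0.076
  orange 78 lx [-0.0097  0.0179] ly [-0.0156 -0.0058] z [0.1108 0.1396]
side 136 axle lx rel tcp mm -0.02 yaw 15.67 z 0.0746
  orange 220 lx [-0.0145  0.0159] ly [-0.0099  0.0164] z [0.1108 0.1631]
wrist 1348 axle lx rel tcp mm -1.21 yaw 14.99 z 0.0759
  orange 2057 lx [-0.0159  0.0149] ly [0.004  0.0151] z [0.1144 0.164 ]
[ 0.25 -0.15 -0.97]
[-0.06 -0.2  -1.11]
[-0.76  0.23 -0.77]
```

View pics/q_side.png

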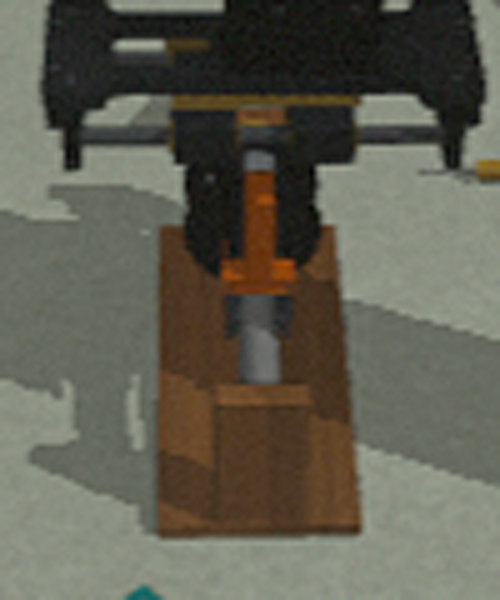

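View pics/q_wrist.png

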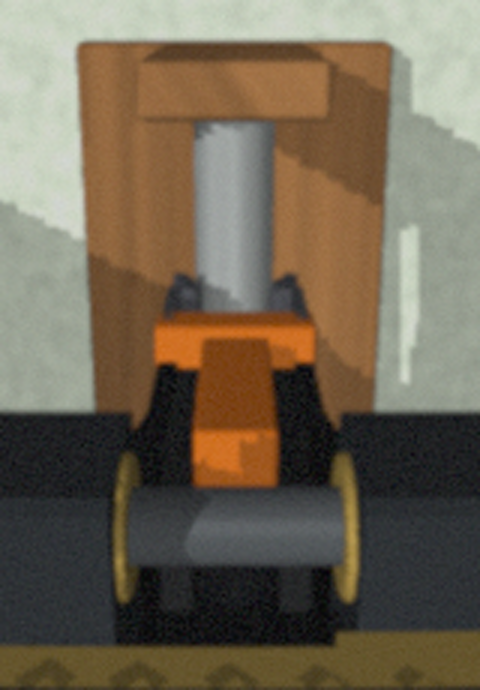

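The wrist crop shows the axle (235,220) midway between the arms (185,290) and (290,290), with about 0.7 mm left. One more −0.5 mm, then down in steps reading the force.

```bash
python3 -m creep '[{"fingers":0,"x":0.05,"y":0,"z":-0.014,"twist":0},{"fingers":0,"x":0.1,"y":0,"z":-0.014,"twist":0},{"fingers":0,"x":0.15,"y":0,"z":-0.014,"twist":0},{"fingers":0,"x":0.15,"y":0,"z":-0.014,"twist":0},{"fingers":0,"x":0.15,"y":0,"z":-0.014,"twist":0}]'
python3 -m creep '[{"fingers":0,"x":0.02,"y":0,"z":0,"twist":0},{"fingers":0,"x":0.04,"y":0,"z":0,"twist":0},{"fingers":0,"x":0.06,"y":0,"z":0,"twist":0},{"fingers":0,"x":0.06,"y":0,"z":0,"twist":0}]'
python3 -m creep '[{"fingers":0,"x":0.02,"y":0,"z":0,"twist":0},{"fingers":0,"x":0.04,"y":0,"z":0,"twist":0},{"fingers":0,"x":0.04,"y":0,"z":0,"twist":0}]'
```

```text
time: 7.07
position: [0.5784, -0.0526, 0.1214]
tool_rot: [-0.207, 1.561, 0.207]
ft_force: [0.1, -0.5, 0.0]
grip_width: 0.159
time: 7.4
position: [0.5786, -0.0526, 0.1192]
tool_rot: [-0.207, 1.561, 0.207]
ft_force: [-1.2, 0.1, -1.2]
grip_width: 0.157
time: 7.65
position: [0.5788, -0.0526, 0.1178]
tool_rot: [-0.207, 1.56, 0.207]
ft_force: [0.2, -0.2, 0.4]
grip_width: 0.156
```

```bash
for i in 1 2 ; do python3 -m creep '[{"fingers":0,"x":0.02,"y":0,"z":0,"twist":0},{"fingers":0,"x":0.04,"y":0,"z":0,"twist":0},{"fingers":0,"x":0.04,"y":0,"z":0,"twist":0}]' | grep -v rot; done
```

```text
time: 7.9
position: [0.5791, -0.0526, 0.1168]
ft_force: [-0.6, 0.5, 2.4]
grip_width: 0.153
time: 8.15
position: [0.5795, -0.0526, 0.116]
ft_force: [-0.5, 0.1, 7.3]
grip_width: 0.159
```

```bash
python3 -m creep '[{"fingers":0,"x":0.02,"y":0,"z":0,"twist":0},{"fingers":0,"x":0.02,"y":0,"z":0,"twist":0}]' | grep -v rot;  python3 -m creep '[{"fingers":0,"x":0.02,"y":0,"z":0,"twist":0},{"fingers":0,"x":0.02,"y":0,"z":0,"twist":0}]' | grep -v rot
```

```text
time: 8.32
position: [0.5796, -0.0527, 0.1154]
ft_force: [-1.6, 0.6, 8.5]
grip_width: 0.158
time: 8.48
position: [0.5797, -0.0528, 0.1148]
ft_force: [-1.7, 0.0, 9.7]
grip_width: 0.157
```

```bash
python3 -m creep '[{"fingers":0,"x":0.02,"y":0,"z":0,"twist":0},{"fingers":0,"x":0.02,"y":0,"z":0,"twist":0}]' | grep -v rot;  python3 -m creep '[{"fingers":0,"x":0.02,"y":0,"z":0,"twist":0},{"fingers":0,"x":0.02,"y":0,"z":0,"twist":0}]' | grep -v rot;  python3 -m creep '[{"fingers":0,"x":0.02,"y":0,"z":0,"twist":0},{"fingers":0,"x":0.02,"y":0,"z":0,"twist":0}]' | grep -v rot
```

```text
time: 8.65
position: [0.5796, -0.0529, 0.1138]
ft_force: [-1.7, 0.3, 8.8]
grip_width: 0.155
time: 8.82
position: [0.5796, -0.0529, 0.1129]
ft_force: [-1.5, -0.4, 7.5]
grip_width: 0.156
time: 8.98
position: [0.5795, -0.053, 0.1118]
ft_force: [-0.2, -0.3, 5.9]
grip_width: 0.156
```

The force peaked near 10 N and is now falling, so it is going over. Continuing.

```bash
python3 -m creep '[{"fingers":0,"x":0.025,"y":0,"z":0,"twist":0},{"fingers":0,"x":0.05,"y":0,"z":0,"twist":0},{"fingers":0,"x":0.05,"y":0,"z":0,"twist":0}]' | grep -v rot;  python3 -m creep '[{"fingers":0,"x":0.025,"y":0,"z":0,"twist":0},{"fingers":0,"x":0.05,"y":0,"z":0,"twist":0},{"fingers":0,"x":0.05,"y":0,"z":0,"twist":0}]' | grep -v rot
```

```text
time: 9.23
position: [0.5792, -0.053, 0.1091]
ft_force: [0.1, 0.1, 3.0]
grip_width: 0.158
time: 9.48
position: [0.5786, -0.0527, 0.106]
ft_force: [1.6, -1.0, 0.7]
grip_width: 0.161
```

```bash
python3 -m creep '[{"fingers":0,"x":0.025,"y":0,"z":0,"twist":0},{"fingers":0,"x":0.05,"y":0,"z":0,"twist":0},{"fingers":0,"x":0.05,"y":0,"z":0,"twist":0}]' | grep -v rot;  python3 -m creep '[{"fingers":0,"x":0.025,"y":0,"z":0,"twist":0},{"fingers":0,"x":0.025,"y":0,"z":0,"twist":0},{"fingers":0,"x":0.025,"y":0,"z":0,"twist":0}]' | grep -v rot
```

```text
time: 9.73
position: [0.5785, -0.0524, 0.1039]
ft_force: [2.6, -0.2, -2.2]
grip_width: 0.155
time: 9.98
position: [0.5786, -0.0524, 0.1032]
ft_force: [1.7, 0.1, -2.9]
grip_width: 0.153
```

```bash
for i in 1 2; do python3 -m creep '[{"fingers":0,"x":0.015,"y":0,"z":0,"twist":0},{"fingers":0,"x":0.015,"y":0,"z":0,"twist":0},{"fingers":0,"x":0.015,"y":0,"z":0,"twist":0}]' | grep -v rot; done
python3 - <<'E'
from h import *
measure(15.2)
px=viewer.get_image("side")["pixels"];crop(px,220,140,320,260,5,"pics/r_side.png")
E
```

```text
time: 10.23
position: [0.5787, -0.0524, 0.1031]
ft_force: [1.5, 0.2, -1.2]
grip_width: 0.157
time: 10.48
position: [0.5788, -0.0524, 0.103]
ft_force: [0.2, 1.9, 5.0]
grip_width: 0.159
tcp [ 0.5788 -0.0524  0.103 ] jaw 15.12
scene 129 axle lx rel tcp mm 8.49 yaw -2.04 z 0.0758
  orange 69 lx [-0.0097  0.018 ] ly [-0.0156 -0.0062] z [0.0842 0.1117]
side 106 axle lx rel tcp mm 0.42 yaw 14.33 z 0.0742
  orange 201 lx [-0.0143  0.0165] ly [-0.0076  0.0162] z [0.087  0.1404]
wrist 1478 axle lx rel tcp mm -0.59 yaw 14.76 z 0.0758
  orange 2074 lx [-0.0159  0.0149] ly [0.0038 0.0151] z [0.0889 0.1385]
```

View pics/r_side.png

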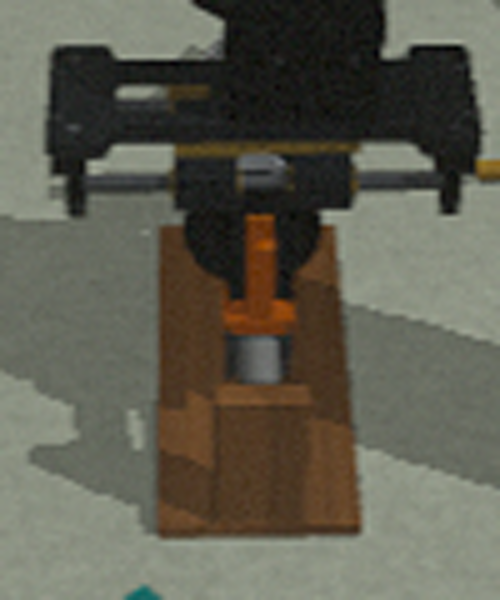

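Seated: the force turned from the snap's pull (-3 N) to +5 N against the stop at TCP z 0.103 (expected about 0.103). The side crop shows the arms at (232,355) and (288,355) around the axle. Now sliding towards -y, first without the spool to learn the clip friction.

```bash
python3 -m creep '[{"fingers":0,"x":-0.01,"y":0,"z":0,"twist":0},{"fingers":0,"x":-0.01,"y":-0.04,"z":0,"twist":0},{"fingers":0,"x":-0.01,"y":-0.09,"z":0,"twist":0},{"fingers":0,"x":-0.01,"y":-0.15,"z":0,"twist":0},{"fingers":0,"x":-0.01,"y":-0.2,"z":0,"twist":0},{"fingers":0,"x":-0.01,"y":-0.25,"z":0,"twist":0}]'
python3 -m creep '[{"fingers":0,"x":0,"y":-0.05,"z":0,"twist":0},{"fingers":0,"x":0,"y":-0.1,"z":0,"twist":0},{"fingers":0,"x":0,"y":-0.15,"z":0,"twist":0},{"fingers":0,"x":0,"y":-0.2,"z":0,"twist":0},{"fingers":0,"x":0,"y":-0.25,"z":0,"twist":0}]'
python3 -m creep '[{"fingers":0,"x":0,"y":-0.05,"z":0,"twist":0},{"fingers":0,"x":0,"y":-0.1,"z":0,"twist":0},{"fingers":0,"x":0,"y":-0.15,"z":0,"twist":0},{"fingers":0,"x":0,"y":-0.2,"z":0,"twist":0},{"fingers":0,"x":0,"y":-0.25,"z":0,"twist":0}]'
```

```text
time: 11.18
position: [0.581, -0.0596, 0.103]
tool_rot: [-0.205, 1.561, 0.211]
ft_force: [-1.2, 6.2, 5.8]
grip_width: 0.155
time: 11.6
position: [0.5836, -0.0692, 0.103]
tool_rot: [-0.205, 1.561, 0.211]
ft_force: [-1.4, 6.6, 5.9]
grip_width: 0.158
time: 12.02
position: [0.5862, -0.0788, 0.103]
tool_rot: [-0.205, 1.561, 0.212]
ft_force: [-1.3, 7.3, 6.8]
grip_width: 0.155
```

Sliding friction is about 6.7 N while pressing down at 6 N. I'll ease the downward load and go on towards the spool.

```bash
python3 -m creep '[{"fingers":0,"x":-0.01,"y":-0.05,"z":0,"twist":0},{"fingers":0,"x":-0.015,"y":-0.1,"z":0,"twist":0},{"fingers":0,"x":-0.015,"y":-0.15,"z":0,"twist":0},{"fingers":0,"x":-0.015,"y":-0.2,"z":0,"twist":0},{"fingers":0,"x":-0.015,"y":-0.25,"z":0,"twist":0}]' | grep -v grip
python3 -m creep '[{"fingers":0,"x":0,"y":-0.04,"z":0,"twist":0},{"fingers":0,"x":0,"y":-0.08,"z":0,"twist":0},{"fingers":0,"x":0,"y":-0.12,"z":0,"twist":0},{"fingers":0,"x":0,"y":-0.16,"z":0,"twist":0}]' | grep -v grip
python3 - <<'E'
from h import *
for n,b,f in [("scene",(180,160,330,310),4),("side",(220,140,320,260),5)]:
    px=viewer.get_image(n)["pixels"];crop(px,*b,f,f"pics/t_{n}.png")
E
```

```text
time: 12.43
position: [0.5891, -0.0915, 0.103]
tool_rot: [-0.207, 1.561, 0.207]
ft_force: [2.1, 4.1, -0.1]
time: 12.77
position: [0.5907, -0.0977, 0.1031]
tool_rot: [-0.207, 1.561, 0.207]
ft_force: [3.1, 3.1, -0.8]
```

View pics/t_scene.png

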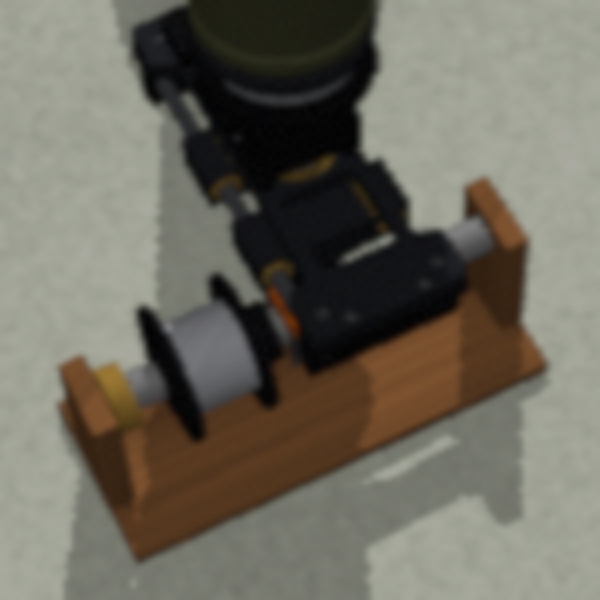

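The scene crop shows the clip face (290,310) a few mm from the boss (265,330), and the spool still clear of the collar (125,390). Continuing in small steps.

```bash
cat >> h.py <<'E'
def fr():
    s,p,M=pose(); y=np.radians(15.15); f=np.array(s["ft_force"]); q=p[:2]-np.array([.5937,-.1011])
    print("along",(-f[0]*np.sin(y)+f[1]*np.cos(y)).round(2),"across",(f[0]*np.cos(y)+f[1]*np.sin(y)).round(2),"fz",f[2].round(2),"clip y mm",((-q[0]*np.sin(y)+q[1]*np.cos(y))*1e3).round(2),"jaw",np.degrees(np.arctan2(M[1,2],M[0,2])).round(2),"t",s["time"])
E
python3 -m creep '[{"fingers":0,"x":0,"y":-0.02,"z":0.008,"twist":0},{"fingers":0,"x":0,"y":-0.04,"z":0.015,"twist":0},{"fingers":0,"x":0,"y":-0.06,"z":0.015,"twist":0}]' >/dev/null; python3 -c "from h import *; fr()"
python3 -m creep '[{"fingers":0,"x":0,"y":-0.025,"z":0,"twist":0},{"fingers":0,"x":0,"y":-0.05,"z":0,"twist":0},{"fingers":0,"x":0,"y":-0.075,"z":0,"twist":0}]' >/dev/null; python3 -c "from h import *; fr()"
python3 -m creep '[{"fingers":0,"x":0,"y":-0.025,"z":0,"twist":0},{"fingers":0,"x":0,"y":-0.05,"z":0,"twist":0},{"fingers":0,"x":0,"y":-0.075,"z":0,"twist":0}]' >/dev/null; python3 -c "from h import *; fr()"
```

```text
along 0.29 across 3.02 fz -1.61 clip y mm 1.66 jaw 15.1 t 13.1167
along 2.41 across 3.09 fz -1.67 clip y mm -1.08 jaw 15.1 t 13.3667
along 2.47 across 2.14 fz -2.25 clip y mm -3.59 jaw 15.13 t 13.6167
```

```bash
for i in 1 2 3; do python3 -m creep '[{"fingers":0,"x":0,"y":-0.025,"z":0.004,"twist":0},{"fingers":0,"x":0,"y":-0.05,"z":0.004,"twist":0},{"fingers":0,"x":0,"y":-0.075,"z":0.004,"twist":0}]' >/dev/null; python3 -c "from h import *; fr()"; done
```

```text
along 3.84 across 0.86 fz -1.83 clip y mm -6.97 jaw 15.11 t 13.8667
along 4.29 across 0.16 fz -1.95 clip y mm -9.92 jaw 15.11 t 14.1167
along 4.86 across -0.43 fz -1.77 clip y mm -12.94 jaw 15.11 t 14.3667
```

```bash
for i in 1 2 3; do python3 -m creep '[{"fingers":0,"x":0,"y":-0.02,"z":0,"twist":0},{"fingers":0,"x":0,"y":-0.03,"z":0,"twist":0},{"fingers":0,"x":0,"y":-0.03,"z":0,"twist":0}]' >/dev/null; python3 -c "from h import *; fr()"; done
python3 - <<'E'
from h import *
for n,b,f in [("scene",(180,160,330,310),4)]:
    px=viewer.get_image(n)["pixels"];crop(px,*b,f,f"pics/u_{n}.png")
E
```

```text
along 3.33 across -1.7 fz -2.24 clip y mm -14.57 jaw 15.09 t 14.6167
along 3.28 across -1.92 fz -2.65 clip y mm -15.86 jaw 15.09 t 14.8667
along 3.51 across -1.8 fz -1.94 clip y mm -16.66 jaw 15.1 t 15.1167
```

View pics/u_scene.png

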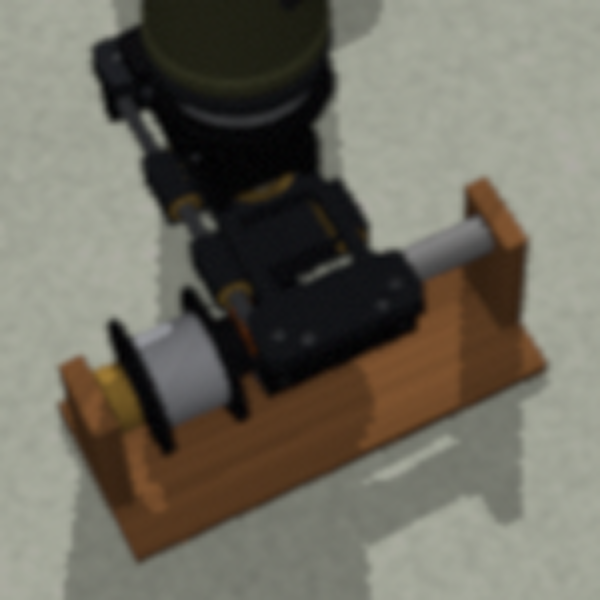

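The scene crop shows the clip (245,340) against the boss and the spool flange (140,390) nearly at the collar (120,390). Smaller steps now.

```bash
for i in 1 2 3 4; do python3 -m creep '[{"fingers":0,"x":0,"y":-0.015,"z":-0.002,"twist":0},{"fingers":0,"x":0,"y":-0.015,"z":-0.002,"twist":0}]' >/dev/null; python3 -c "from h import *; fr()"; done
```

```text
along 5.19 across -3.05 fz -3.5 clip y mm -16.72 jaw 15.12 t 15.3333
along 5.71 across -2.93 fz -2.33 clip y mm -16.76 jaw 15.14 t 15.5
along 5.63 across -2.9 fz -1.82 clip y mm -16.81 jaw 15.15 t 15.6667
along 6.83 across -3.23 fz -1.02 clip y mm -16.83 jaw 15.17 t 15.8333
```

The position has stopped at clip y -16.8 mm, so it is at the collar. Building up to about 10 N total (8 on the spool plus about 2 of clip friction).

```bash
for i in 1 2 3; do python3 -m creep '[{"fingers":0,"x":0,"y":-0.02,"z":-0.002,"twist":0},{"fingers":0,"x":0,"y":-0.02,"z":-0.002,"twist":0}]' >/dev/null; python3 -c "from h import *; fr()"; done
```

```text
along 8.61 across -3.91 fz -0.43 clip y mm -16.91 jaw 15.2 t 16.0
along 9.27 across -3.83 fz -0.51 clip y mm -16.95 jaw 15.22 t 16.1667
along 10.7 across -2.63 fz 0.92 clip y mm -16.99 jaw 15.24 t 16.3333
```

```bash
for i in 1 2 3 4; do python3 -m creep '[{"fingers":0,"x":0,"y":0,"z":0,"twist":0},{"fingers":0,"x":0,"y":0,"z":0,"twist":0},{"fingers":0,"x":0,"y":0,"z":0,"twist":0},{"fingers":0,"x":0,"y":0,"z":0,"twist":0}]' >/dev/null; python3 -c "from h import *; fr()"; done
```

```text
along 11.08 across -3.45 fz 1.0 clip y mm -16.98 jaw 15.25 t 16.6667
along 10.42 across -3.59 fz 1.45 clip y mm -17.0 jaw 15.24 t 17.0
along 11.43 across -3.59 fz 1.15 clip y mm -17.01 jaw 15.25 t 17.3333
along 11.04 across -2.78 fz 0.98 clip y mm -16.94 jaw 15.25 t 17.6667
```

Held steadily at about 11 N total (around 8.5 on the spool) for over 1.3 s. Relieving most of the load, then opening.

```bash
python3 -m creep '[{"fingers":0,"x":0,"y":0.02,"z":-0.01,"twist":0},{"fingers":0,"x":0,"y":0.04,"z":-0.02,"twist":0},{"fingers":0,"x":0,"y":0.06,"z":-0.02,"twist":0},{"fingers":0,"x":0,"y":0.06,"z":-0.02,"twist":0}]' >/dev/null; python3 -c "from h import *; fr()"
```

```text
along 6.36 across -0.9 fz -3.41 clip y mm -16.83 jaw 15.2 t 18.0
```

```bash
python3 -m creep '[{"fingers":0,"x":0,"y":0.02,"z":0,"twist":0},{"fingers":0,"x":0.01,"y":0.04,"z":0,"twist":0},{"fingers":0,"x":0.01,"y":0.04,"z":0,"twist":0}]' >/dev/null; python3 -c "from h import *; fr()"
```

```text
along 5.02 across 0.52 fz -2.11 clip y mm -16.72 jaw 15.15 t 18.25
```

```bash
python3 -m creep '[{"fingers":0.17,"x":0,"y":0,"z":0,"twist":0},{"fingers":0.22,"x":0,"y":0,"z":0,"twist":0},{"fingers":0.3,"x":0,"y":0,"z":0,"twist":0},{"fingers":0.45,"x":0,"y":0,"z":0,"twist":0},{"fingers":0.6,"x":0,"y":0,"z":0,"twist":0},{"fingers":0.6,"x":0,"y":0,"z":0,"twist":0},{"fingers":0.6,"x":0,"y":0,"z":0,"twist":0},{"fingers":0.6,"x":0,"y":0,"z":0,"twist":0}]' 3; python3 - <<'E'
from h import *
fr()
px=viewer.get_image("side")["pixels"];crop(px,220,140,320,260,5,"pics/v_side.png")
E
```

```text
time: 18.92
position: [0.5962, -0.1187, 0.103]
tool_rot: [-0.207, 1.561, 0.207]
ft_force: [0.4, 0.6, -0.9]
grip_width: 0.564
along 0.45 across 0.56 fz -0.91 clip y mm -17.67 jaw 15.11 t 18.9167
```

View pics/v_side.png

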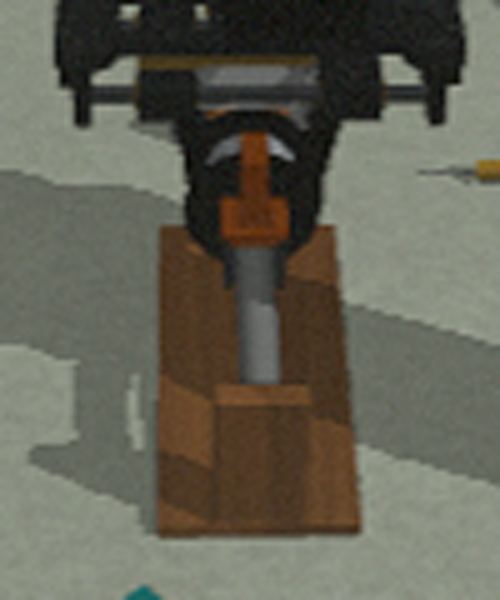

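The side crop shows the tab (257,165) free between the open jaws and the clip upright on the axle. Lifting straight up.

```bash
python3 -m creep '[{"fingers":0.6,"x":-0.2,"y":0,"z":0,"twist":0},{"fingers":0.6,"x":-0.5,"y":0,"z":0,"twist":0},{"fingers":0.6,"x":-1,"y":0,"z":0,"twist":0},{"fingers":0.6,"x":-1.6,"y":0,"z":0,"twist":0},{"fingers":0.6,"x":-2.3,"y":0,"z":0,"twist":0},{"fingers":0.6,"x":-3,"y":0,"z":0,"twist":0},{"fingers":0.6,"x":-3,"y":1.5,"z":0,"twist":0},{"fingers":0.6,"x":-3,"y":3,"z":0,"twist":0},{"fingers":0.6,"x":-3,"y":3,"z":0,"twist":0},{"fingers":0.6,"x":-3,"y":3,"z":0,"twist":0},{"fingers":0.6,"x":-3,"y":3,"z":0,"twist":0},{"fingers":0.6,"x":-3,"y":3,"z":0,"twist":0},{"fingers":0.6,"x":-3,"y":3,"z":0,"twist":0}]'; python3 - <<'E'
from h import *
c=np.array([.5937,-.1011]); y=np.radians(15.15); ex=np.array([np.cos(y),np.sin(y)]); ey=np.array([-ex[1],ex[0]])
for n,b,f in [("scene",(180,160,330,310),4),("side",(220,140,320,260),5)]:
    px,W=cloud(n);crop(px,*b,f,f"pics/x_{n}.png")
    P=W.reshape(-1,3);H=hsv(px).reshape(-1,3);lx=(P[:,:2]-c)@ex;ly=(P[:,:2]-c)@ey
    o=(H[:,0]>=3)&(H[:,0]<=16)&(H[:,1]>150)&(abs(lx)<.025)&(abs(ly)<.05)&(P[:,2]>.07)
    print(n,o.sum(),[np.percentile(v[o],[2,98]).round(4) for v in (lx,ly,P[:,2])])
    t=o&(P[:,2]>.102); print("  tab",cv2.minAreaRect((np.c_[lx,ly][t]*1000).astype(np.float32)))
    bl=(px.reshape(-1,3).max(1)<45)&(P[:,2]>.03)&(abs(lx)<.04)&(abs(ly)<.1)&(P[:,2]<.115); print("  black ly",np.percentile(ly[bl],[2,98]).round(4))
px=viewer.get_image("wrist")["pixels"];cv2.imwrite("pics/x_w.png",px[:,:,::-1])
E
```

```text
time: 20.05
position: [0.5653, -0.0047, 0.2237]
tool_rot: [-0.206, 1.56, 0.204]
ft_force: [0.5, -0.7, 0.7]
grip_width: 0.602
scene 369 [array([-0.0084,  0.0166]), array([-0.0328, -0.0051]), array([0.0857, 0.1399])]
  tab ((1.1905145645141602, -18.167312622070312), (14.31749153137207, 24.139225006103516), 1.3838586807250977)
  black ly [-0.09   -0.0072]
side 201 [array([-0.0166,  0.0159]), array([-0.0294, -0.0002]), array([0.0874, 0.1373])]
  tab ((0.020566940307617188, -14.314027786254883), (30.368425369262695, 12.491851806640625), 89.34901428222656)
  black ly [-0.0858 -0.0016]
```

View pics/x_scene.png

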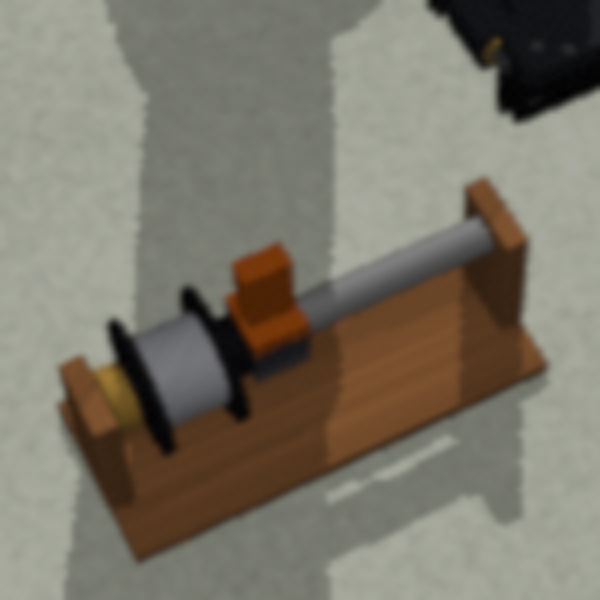

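View pics/x_side.png

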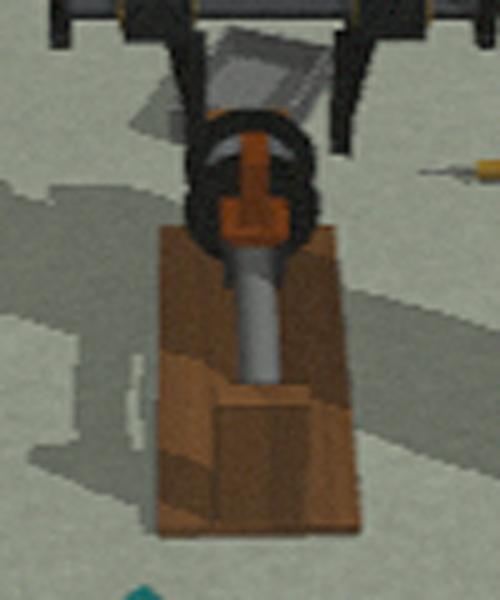

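The scene crop shows the clip (265,310) touching the boss (235,340), the spool flange against the collar (125,390), and the robot clear. The tab is centred within about 1 mm across, aligned within about 1.4°, with its top at 0.137–0.140 m (0.137 expected). Handing in.

```bash
python3 -c "
from bench import workorder; print(workorder.close_job())"
```

```text
the job is handed in; nothing more can be done
None
```

The clip is snapped fully home on the axle, with the spool pressed against the collar. I handed the job in at about 20 s of the 72 s allowed; no verdict was reported.

- **Snapping on:** I gripped the orange clip by its tab and pushed it straight down in small steps. The highest force I read was about 10 N. It then dropped, pulled the clip in, and turned to +5 N against the stop at the expected height.
- **Pressing:** I slid the clip until the spool stopped at the collar and held about 11 N at the wrist for about 1.3 s. I take that to be about 8–9 N on the spool.
- **Release:** I eased off the load, opened the fingers and backed away.

**Last checks:** The scene picture shows the clip against the boss and the spool against the collar. The clip's tab is within about 1 mm of the axle line and 1.4° in yaw, and its top is at 0.137–0.140 m against 0.137 m expected. I did not touch the teal clips, jar, awl or tin, though I didn't re-measure where they are.

**Uncertain:**
- The force on the spool is not measured directly. It is the wrist force minus the clip's friction on the axle, which read anywhere from 0.3 to 3.4 N with little downward load.
- The scene and side cameras disagree by about 4 mm on the clip's position along the axle, so I judged its contact with the boss by eye and from the force readings.

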